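# Close up the coffee grinder: drawer shut, bayonet lid held at half-turn

### The job

Close up the coffee grinder: first push its grounds drawer fully shut, then take the aluminium bayonet lid from the turntable by its finger bar and lower it flush onto the clear hopper with its two lugs through the rim's notches. Twist it clockwise halfway through its quarter turn, well short of the lock click that starts the motor, and finish while still gripping the lid there against its return spring, ready to grind on my word. Leave everything else on the counter where it is.

Things in the scene. Friction and masses are not known exactly. Their poses are not given: they have to be found in the camera images.
- grinder: Steel burr coffee grinder, fixed (all sizes in mm). Origin on the counter under the hopper's upright axis; z up, -x is its front (drawer side), +-y its sides. Plinth x -100 to +85, y -75 to +75, 72 high; on it a round motor housing (radius 66), then the clear acrylic hopper (outer radius 57.5, rim top 215 above the counter)
- hopper_mouth (a point): centre of the hopper's mouth, level with its rim top; axes as the grinder's. The rim's inward flange (mm: 5 thick, inner radius 42) has two notches at the grinder's +y and -y sides, each 44 degrees wide (32 at the inner edge); below it the hopper is free to radius 53. Fixed stops under the flange just anticlockwise of the notches: an inserted lid turns clockwise only
- drawer (a joint): grounds drawer in the grinder's plinth: 0 = fully shut (hard stop), grows as it is pulled out along the grinder's -x, in m, up to 0.07. It starts partly open, slides with about 1.5 N of friction and stays where it is left
- drawer_pull (a point): centre of the front face of the drawer's pull, a black bar 70 mm wide (grinder y), 14 high and 8 deep, standing 14 in front of the drawer's front plate, 40 above the counter. With the drawer shut it lies at grinder x = -120, y = 0; axes as the grinder's
- twist_ring (a joint): sprung ring under the rim, rad; the lid's lugs push it clockwise. 0 at rest, grows clockwise, end stop 1.5. The lugs meet it after about 0.1 rad of lid turn, so it reads about 0.68 with the lid halfway (45 degrees), 1.47 locked (90). At 1.25 the lock clicks and the motor starts. Return spring: 0.13 N m at 0, 0.22 halfway; a lid let go turns back
- lid: aluminium bayonet lid (sizes in mm), about 240 g, right way up on the turntable; origin at the centre of its underside. Hub radius 38.5, z 0 to 13.5; at its foot two lugs at +x and -x, 24 wide, 6 thick, to radius 49; round plate radius 58, z 13.5 to 18.5; finger bar on top along x, 70 long, 14 thick, z 18.5 to 48.5
- lid_seat (a point): centre of the underside of the lid's plate, 13.5 above the lid's origin; lies on hopper_mouth when the lid is down. Lugs are in line with the bar: the bar points along the grinder's y to pass the notches (either way round), along its x when locked, diagonally halfway (45 degrees clockwise, seen from above, from insertion); axes as the lid's
- turntable: white oak turntable, 330 mm diameter, its top 30 above the counter; origin at its centre on the counter. The top turns on its base with little friction (0.08 N m)
- crock: bystander: grey-beige stoneware crock on the turntable, 100 diameter, 122 high, open; origin at the centre of its underside
- canister: bystander: closed clear acrylic canister with a wooden lid and knob, on the turntable, 87 diameter, 150 high; origin at the centre of its underside
- scraper: bystander: steel dough scraper lying on the counter, 150 x 100, 16 high; origin under its middle
- spatula: bystander: green silicone spatula lying on the counter, 245 long; origin under its middle
- cup: bystander: small white espresso cup, 62 diameter, 55 high; origin at the centre of its underside
- scoop: bystander: steel coffee scoop, 150 long, 32 high; origin under its middle
- jar: bystander: small glass jar with a steel cap, 64 diameter, 85 high; origin at the centre of its underside
Things that resemble listed ones, but are neither listed nor needed, are in the scene too. Of the things that look like the lid, the largest one is meant.

How it is judged:
On the way, in this order (a step that is already met when the one before it is completed fails the run):
1. the grounds drawer is fully shut (value of joint drawer below 0.003 m), for 0.2 s.
2. the lid is down on the hopper's rim, lugs through the notches (value of joint drawer below 0.003 m and horizontal distance between lid_seat and hopper_mouth below 0.006 m and z of lid_seat in the frame of hopper_mouth between -0.004 and 0.003 m and angle between lid's own z axis and vertical below 0.06 rad), for 0.1 s.
3. the lid is twisted halfway and held (all of step 2 and angle between the x axis of lid and the y axis of grinder, either way round between 0.61 and 0.96 rad and value of joint twist_ring above 0.45 rad and contact force between the fingers and lid above 2 N), for 0.3 s.
At the end, for the whole second after the job is handed in: Drawer shut within 3 mm; lid at rest, flush on the rim (centred within 6 mm, seated within 3 mm, level within 3.4 degrees), lugs through; bar turned clockwise 35 to 55 degrees from the insertion direction, drive ring past 0.45 rad; fingers still grip it with over 2 N (all of step 3 and angular speed of lid below 0.15 rad/s and linear speed of lid below 0.02 m/s); the arm keeps its last pose, push and grip.
It fails at once if the lid is turned to the lock click and the motor starts (value of joint twist_ring above 1.25 rad).
It fails at once if something else on the counter or turntable is disturbed (moved more than 30 mm) (distance of any of crock, canister, scraper, spatula, cup, scoop, jar from where it was at the start of the episode above 0.03 m).
It also fails if it takes over 58 s, if anything falls off the work surface, if the arm or the gripper's body presses on something with over 40 N, if the wrist force passes 120 N, or if a joint passes its speed limit or range.

### The arm

A 6-joint arm with a two-finger parallel gripper is mounted at the origin on the work surface. World frame = base frame: x ahead of the robot, y to its left, z up, the work surface at z = 0. Lengths are in m, angles in rad, forces in N, time in s.
With the tool pointing down it reaches from about 0.35 to 0.775 m from the base axis. Payload 7.3 kg.
Tool frame: the origin (TCP) lies midway between the tips of the shut fingers; the grasp point (between the pads) lies 19 mm behind it; z points along the fingers, y is the direction in which the jaws open and shut (so a half turn about z gives the same grasp; the last joint's range is limited). The gripper opens to 92 mm and grips with 3 to 60 N. Pads are 19 mm wide; open, the fingers measure 130 mm over their backs; the gripper's body (75 mm by 190 mm) begins 47 mm behind the grasp point.
Start: joints at [1.002, 0.342, 1.524, -0, 1.275, -0.146], TCP at [0.215, 0.479, 0.202] pointing down, gripper open.
Joint ranges: [-2.53, 2.53], [-0.77, 2.02], [0.04, 2.7], [-1, 4.14], [0.28, 2.66], [-3.11, 3.11]. Speed limits (rad/s): [2.57, 2.57, 3.14, 3.14, 3.14, 3.14].

### API

Orientations are given as [roll, pitch, yaw] about the fixed x, y, z axes, in that order (R = Rz(yaw) Ry(pitch) Rx(roll)).
In Python, from cell import robot, imaging gives the robot as it stands. The module is installed in compiled form; this text tells all that it offers.
- The arm moves only by the tool send_rows, never from a script. Its argument "plan" is a list of rows, each a list of 3 entries, a list of its own where there are three numbers: the shift along the world's x, y, z in m, then the turn, a rotation vector about the world's x, y, z in rad, then the closure in counts, from 0 (fully open) to 255 (shut). A call has 1 to 20 rows; each row shifts and turns the commanded pose from where the row before left it; what a row does not reach is not made up. A row lasts 1/10 s, in which the tool goes at most 50 mm and 8.59 degrees, less where a joint would pass 70% of its speed; a pose out of reach is approached as far as the arm can. A call is refused whole if a number of a shift passes 0.05 or a number of a turn 0.15, either way. A call with a gripper value outside its range is refused whole. The fingers move at their own pace and stop on an object; "newtons" is the grip in N (left out, the last holds). Time passes only in rows, so rows that do not move let the fingers close. It gives the time, the measured TCP pose, the force and the opening at its end, in the units of the state.
- robot.observe(): the state, without advancing time (a new reading comes with each control period).
- imaging.read_camera(name): name is "scene" or "top" or "wrist"; returns a dict with "pixels" (480x640x3 uint8, red, green, blue), "fx", "fy", "cx", "cy" (pixels), "dist_coeffs" ([k1, k2, p1, p2, k3] as OpenCV has them; the pictures are not rectified), "world_from_camera" (4x4, takes a point from camera to world coordinates). Camera axes: x right, y down, z forward; pixel columns grow to the right and rows downward; lengths in m; the calibration is good to about 2 mm. A picture is of the moment at which its call begins. There is no depth.
- robot.hand_in(): hands the job in, once; it reports no verdict.
The state is a dict: "time": time; "qpos": joint angles; "qvel": joint speeds; "joint_efforts": joint torques, N m; "tool_pos": TCP position; "tool_rot": TCP orientation; "contact_force": force on the tool from outside, world axes, zero at the start; "torque": the same for the moment, N m; "opening": finger opening in m.
Only numpy, scipy, OpenCV 4.12 (cv2) and the standard library are available. Lean on these libraries where they do the work, as an engineer would, in place of code of your own. Each camera call takes 0.05 s, during which the arm holds its last target.

## Working session

There is one attempt and no reset: what is moved stays moved. The work goes in short steps, Python scripts to look and compute and a tool call to move; the robot and the scene stay as the last step left them, time stands still between calls to the robot, and variables do not carry over. Pictures are saved under pics/ and viewed, and the job is handed in when it is done.

Besides the shell and the picture viewer there is one more tool, called after "Emit:" as name(argument=value, ...), one argument or row to a line, values as JSON. send_rows: Moves the arm, as the interface text tells. Its arguments: {"type":"object","properties":{"plan":{"type":"array"},"newtons":{"type":"number"}},"required":["plan"]}

```bash
mkdir -p pics; cat > h.py <<'E'
import numpy as np, cv2, pickle
from cell import robot, imaging
def snap(n,f):
    d=imaging.read_camera(n); cv2.imwrite(f'pics/{f}.png',cv2.cvtColor(d['pixels'],cv2.COLOR_RGB2BGR)); pickle.dump(d,open(f'pics/{f}.pkl','wb')); return d
def load(f): return pickle.load(open(f'pics/{f}.pkl','rb'))
def K(d): return np.array([[d['fx'],0,d['cx']],[0,d['fy'],d['cy']],[0,0,1.]])
def ray(d,uv):
    p=cv2.undistortPoints(np.array(uv,float).reshape(-1,1,2),K(d),np.array(d['dist_coeffs'])).reshape(-1,2)
    T=np.array(d['world_from_camera']); r=np.c_[p,np.ones(len(p))]@T[:3,:3].T
    return T[:3,3],r
def onz(d,uv,z):
    o,r=ray(d,uv); return o+r*((z-o[2])/r[:,2:3])
def proj(d,P):
    T=np.linalg.inv(np.array(d['world_from_camera'])); 
    return cv2.projectPoints(np.array(P,float).reshape(-1,1,3),cv2.Rodrigues(T[:3,:3])[0],T[:3,3],K(d),np.array(d['dist_coeffs']))[0].reshape(-1,2)
def st():
    s=robot.observe(); print({k:np.round(s[k],4).tolist() for k in ('time','tool_pos','tool_rot','qpos','contact_force','torque','opening')})
E
python3 - <<'E'
from h import *
for n in('scene','top','wrist'):
    d=snap(n,n+'0'); print(n,d['fx'],np.round(d['world_from_camera'],3).tolist())
st()
E
```

```text
scene 612.6367159622224 [[-0.987, -0.124, 0.104, 0.34], [-0.162, 0.762, -0.627, 1.101], [-0.002, -0.635, -0.772, 1.573], [0.0, 0.0, 0.0, 1.0]]
top 558.987402642774 [[-0.017, -0.979, 0.203, 0.252], [-1.0, 0.016, -0.007, -0.051], [0.003, -0.203, -0.979, 1.648], [0.0, 0.0, 0.0, 1.0]]
wrist 423.40220737778077 [[0.411, 0.875, 0.256, 0.146], [0.912, -0.394, -0.116, 0.509], [-0.001, 0.281, -0.96, 0.385], [0.0, 0.0, 0.0, 1.0]]
{'time': 0.15, 'tool_pos': [0.2152, 0.4785, 0.201], 'tool_rot': [-3.1404, -0.0001, 2.7188], 'qpos': [1.002, 0.3426, 1.5248, -0.0, 1.2754, -0.146], 'contact_force': [0.1891, -0.0808, 0.3713], 'torque': [0.0307, 0.0332, -0.0411], 'opening': 0.0918}
```

View pics/scene0.png

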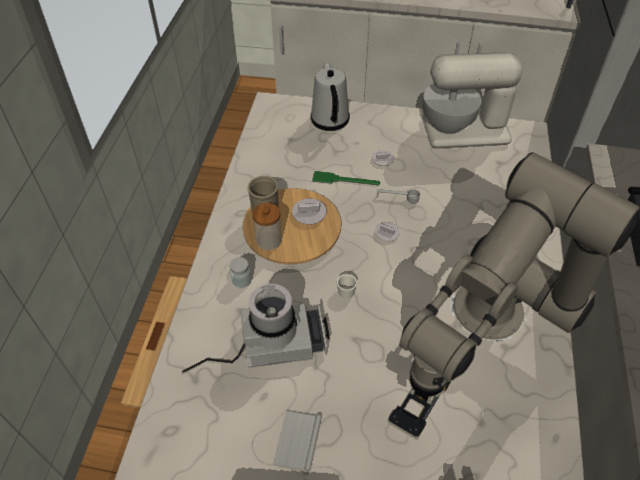

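View pics/top0.png

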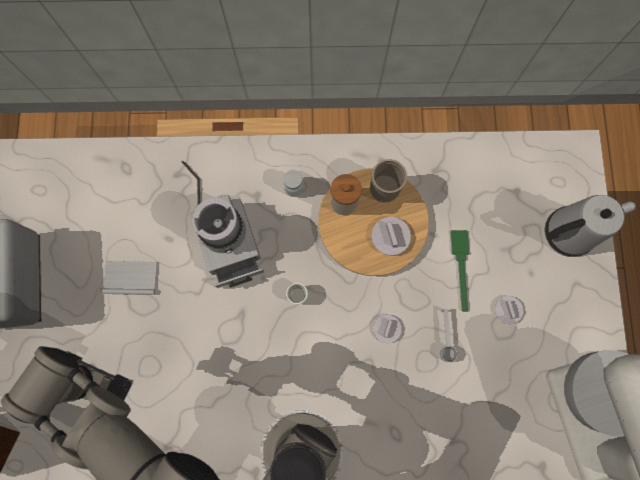

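View pics/wrist0.png

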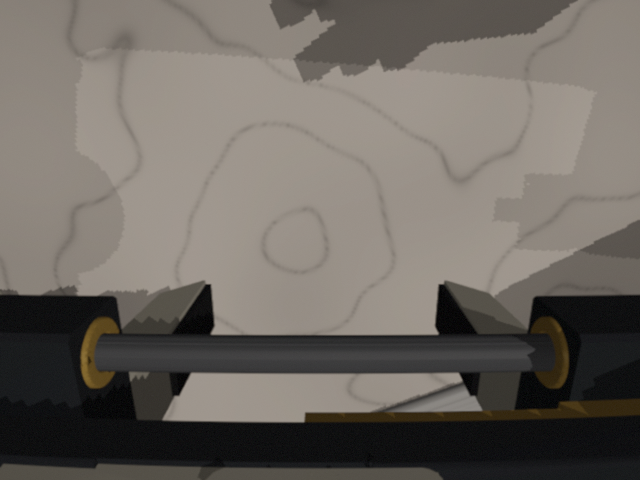

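The top view shows the grinder at about (220,235) with its drawer facing lower right, the real lid on the turntable at about (391,236), and decoy lids at (387,328) and (509,309). I'll zoom in on these next.

```bash
python3 - <<'E'
import cv2
t=cv2.imread('pics/top0.png'); s=cv2.imread('pics/scene0.png')
a=cv2.resize(t[180:300,170:290],None,fx=5,fy=5,interpolation=cv2.INTER_CUBIC)
cv2.imwrite('pics/c1.png',a)
cv2.imwrite('pics/c2.png',cv2.resize(t[150:280,310:440],None,fx=4.6,fy=4.6,interpolation=cv2.INTER_CUBIC))
cv2.imwrite('pics/c3.png',cv2.resize(s[270:370,230:350],None,fx=5,fy=5,interpolation=cv2.INTER_CUBIC))
cv2.imwrite('pics/c4.png',cv2.resize(s[170:270,240:360],None,fx=5,fy=5,interpolation=cv2.INTER_CUBIC))
E
```

```text
(no output)
```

View pics/c1.png

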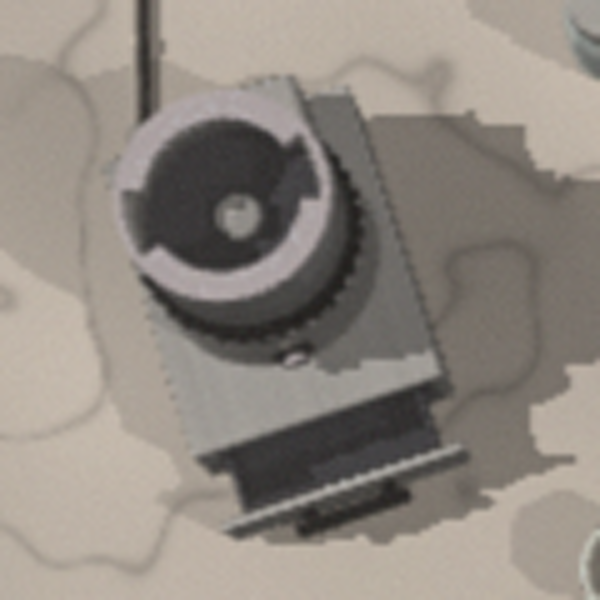

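View pics/c2.png

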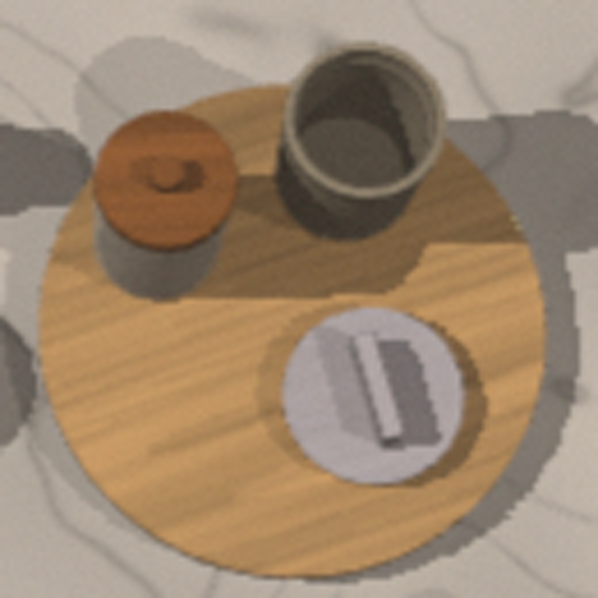

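View pics/c3.png

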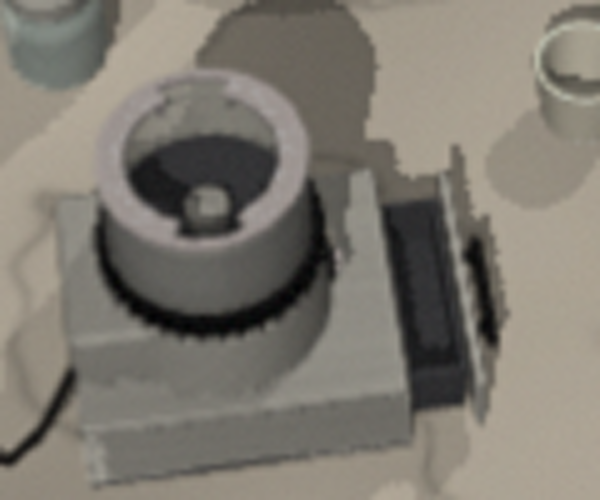

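View pics/c4.png

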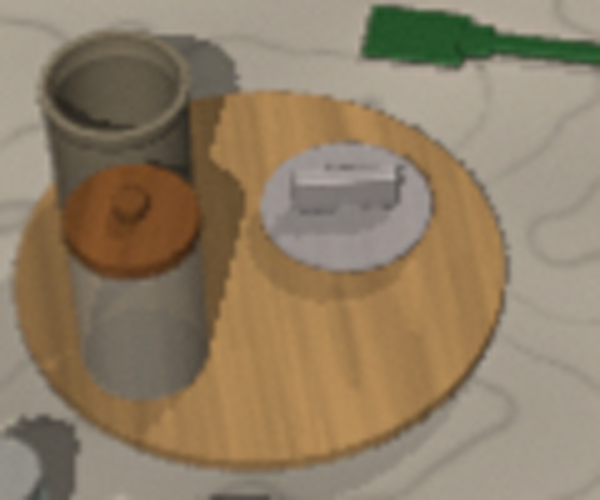

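```bash
cat > m.py <<'E'
from h import *
def circ(P):
    A=np.c_[2*P[:,:2],np.ones(len(P))]; s=np.linalg.lstsq(A,(P[:,:2]**2).sum(1),rcond=None)[0]
    r=np.sqrt(s[2]+s[0]**2+s[1]**2); res=np.hypot(*(P[:,:2]-s[:2]).T)-r
    return s[:2],r,res
def robcirc(P):
    for _ in range(6):
        c,r,res=circ(P); k=abs(res)<max(0.0015,2*res.std())
        if k.all():break
        P=P[k]
    return c,r,res.std(),len(P)
def mask(d,box):
    x0,y0,x1,y1=box; im=d['pixels'][y0:y1,x0:x1].astype(int); 
    # pinkish-light: blue >= green
    m=((im[...,2]-im[...,1]>2)&(im.sum(2)>330)).astype(np.uint8)
    return m
def hull(d,box,z):
    m=mask(d,box); n,l,s,_=cv2.connectedComponentsWithStats(m,connectivity=4); i=1+s[1:,4].argmax()
    m=(l==i).astype(np.uint8)
    c=max(cv2.findContours(cv2.resize(m,None,fx=4,fy=4,interpolation=cv2.INTER_NEAREST),cv2.RETR_EXTERNAL,cv2.CHAIN_APPROX_NONE)[0],key=len)
    c=cv2.convexHull(c).reshape(-1,2)
    uv=(c+.5)/4-.5+np.array(box[:2])
    return m,uv,onz(d,uv,z)
E
python3 - <<'E'
from m import *
for f,b in(('top0',(190,190,240,245)),('scene0',(245,280,300,325))):
    d=load(f); m,uv,P=hull(d,b,.215); print(f,'rim',m.sum(),robcirc(P))
for f,b in(('top0',(365,210,420,262)),('scene0',(287,190,332,230))):
    d=load(f); m,uv,P=hull(d,b,.0485); print(f,'lid',m.sum(),robcirc(P))
# grinder yaw: plate line (top), plinth edge
d=load('top0')
def dirc(a,b,z,off=(170,180),s=5):
    P=onz(d,[((a[0]+.5)/s-.5+off[0],(a[1]+.5)/s-.5+off[1]),((b[0]+.5)/s-.5+off[0],(b[1]+.5)/s-.5+off[1])],z); v=P[1]-P[0]; return np.degrees(np.arctan2(v[1],v[0])),P.round(4).tolist()
print(dirc((235,532),(467,455),.07))
print(dirc((200,460),(445,385),.072))
print(dirc((355,92),(440,370),.072))
print('bar',dirc((364,334),(388,445),.0785,(310,150),4.6),dirc((352,336),(376,445),.0785,(310,150),4.6),dirc((380,334),(402,440),.0785,(310,150),4.6))
print('pull',dirc((300,530),(408,492),.047))
for n,p,z in (('cup',(297,293),.055),('jar',(294,180),.085),('can',(347,188),.14),('crock',(388,178),.122)):
    print(n,onz(d,[p],z).round(3))
E
```

```text
top0 rim 3 (array([0.60260608, 0.18044672]), np.float64(0.0038568401071997454), np.float64(3.1034616264334574e-05), 4)Traceback (most recent call last):
  File "<stdin>", line 3, in <module>
  File "m.py", line 18, in hull
    m=mask(d,box); n,l,s,_=cv2.connectedComponentsWithStats(m,connectivity=4); i=1+s[1:,4].argmax()
                                                                                   ~~~~~~~~~~~~~~^^
ValueError: attempt to get argmax of an empty sequence
```

```bash
python3 - <<'E'
from m import *
d=load('top0');im=d['pixels']
for u,v in((200,210),(225,201),(220,236),(380,236),(400,250),(391,225),(180,250),(230,265),(350,240),(394,236)):print(u,v,im[v,u])
d=load('scene0');im=d['pixels']
print()
for u,v in((254,300),(288,300),(300,225),(320,210),(312,203)):print(u,v,im[v,u])
E
```

```text
200 210 [168 159 159]
225 201 [169 160 161]
220 236 [171 160 163]
380 236 [171 160 161]
400 250 [174 165 163]
391 225 [167 155 154]
180 250 [195 182 170]
230 265 [61 58 57]
350 240 [196 150  97]
394 236 [174 163 161]

254 300 [125 120 116]
288 300 [160 154 151]
300 225 [151 116  74]
320 210 [149 141 137]
312 203 [136 130 126]
```

```bash
python3 - <<'E'
import re
s=open('m.py').read()
i=s.index('    # pinkish'); j=s.index('    return m\n')
s=s[:i]+"    im=cv2.GaussianBlur(d['pixels'],(3,3),0)[y0:y1,x0:x1].astype(int)\n    m=((im[...,2]-im[...,1]>-6)&(im[...,0]-im[...,1]>3)&(im[...,0]>115)).astype(np.uint8)\n"+s[j:]
open('m.py','w').write(s)
E
cat > run.py <<'E'
from m import *
def show(f,b,m,uv,name):
    d=load(f);x0,y0,x1,y1=b;im=cv2.resize(cv2.cvtColor(d['pixels'],cv2.COLOR_RGB2BGR)[y0:y1,x0:x1],None,fx=6,fy=6,interpolation=cv2.INTER_CUBIC)
    for p in uv: cv2.circle(im,tuple(int(q) for q in ((p-np.array([x0,y0])+.5)*6)),2,(0,0,255),-1)
    return im
L=[]
for f,b,z in(('top0',(188,188,248,248),.215),('scene0',(243,278,303,338),.215),('top0',(362,205,422,265),.0485),('scene0',(280,180,340,240),.0485)):
    d=load(f); m,uv,P=hull(d,b,z); print(f,m.sum(),robcirc(P)); L.append(show(f,b,m,uv,''))
cv2.imwrite('pics/ov.png',np.vstack([np.hstack(L[:2]),np.hstack(L[2:])])[::1])
E
python3 run.py; python3 - <<'E'
from m import *
d=load('top0')
def dirc(a,b,z,off=(170,180),s=5):
    P=onz(d,[((a[0]+.5)/s-.5+off[0],(a[1]+.5)/s-.5+off[1]),((b[0]+.5)/s-.5+off[0],(b[1]+.5)/s-.5+off[1])],z); v=P[1]-P[0]; return np.degrees(np.arctan2(v[1],v[0])),P.round(4).tolist()
print(dirc((235,532),(467,455),.07))
print(dirc((200,460),(445,385),.072))
print(dirc((355,92),(440,370),.072))
print('bar',dirc((364,334),(388,445),.0785,(310,150),4.6),dirc((352,336),(376,445),.0785,(310,150),4.6),dirc((380,334),(402,440),.0785,(310,150),4.6))
print('pull',dirc((300,530),(408,492),.047))
for n,p,z in (('cup',(297,293),.055),('jar',(294,180),.085),('can',(347,188),.14),('crock',(388,178),.122)):
    print(n,onz(d,[p],z).round(3))
E
```

```text
top0 675 (array([0.62813295, 0.2151735 ]), np.float64(0.06229874133254702), np.float64(0.002268184820300278), 21)
scene0 502 (array([0.62446298, 0.22123189]), np.float64(0.05850724052766798), np.float64(0.0010953673444748756), 24)
top0 1069 (array([ 0.60670897, -0.27073401]), np.float64(0.05634790343930488), np.float64(0.0003701630766541917), 22)
scene0 582 (array([ 0.60798364, -0.2667525 ]), np.float64(0.05498326020766454), np.float64(0.0005243673600211387), 21)
(np.float64(-72.2878539598376), [[0.4634, 0.2334, 0.07], [0.5054, 0.1019, 0.07]])
(np.float64(-73.55991877551845), [[0.5048, 0.2538, 0.072], [0.5459, 0.1144, 0.072]])
(np.float64(-163.09939856258106), [[0.7213, 0.168, 0.072], [0.5547, 0.1173, 0.072]])
bar (np.float64(-170.51248722057463), [[0.6395, -0.2621, 0.0785], [0.568, -0.2741, 0.0785]]) (np.float64(-170.24489350490595), [[0.6383, -0.2545, 0.0785], [0.5682, -0.2666, 0.0785]]) (np.float64(-171.04991811489327), [[0.6393, -0.2722, 0.0785], [0.5711, -0.2829, 0.0785]])
pull (np.float64(-71.2645147091696), [[0.467, 0.2001, 0.047], [0.488, 0.1381, 0.047]])
cup [[0.441 0.006 0.055]]
jar [[0.77  0.011 0.085]]
can [[ 0.725 -0.141  0.14 ]]
crock [[ 0.759 -0.26   0.122]]
```

View pics/ov.png

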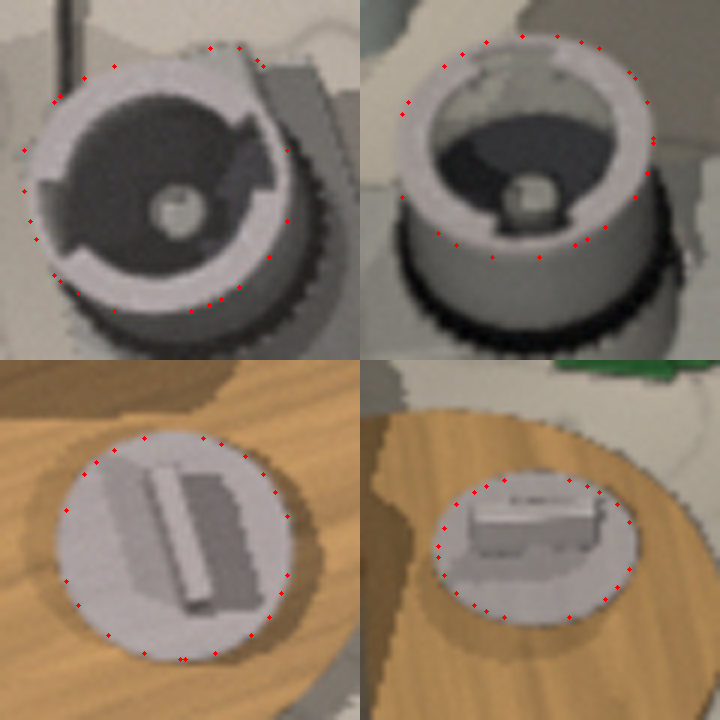

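Both lid fits are good, giving a centre of about (0.607, -0.269) with the bar at about 9.5°. The grinder yaw is about 17° and the hopper is near (0.627, 0.218). The drawer comes first: close the fingers and move in front of the pull.

Emit:
send_rows(
  plan=[
    [[0.022, -0.032, 0], [0, 0, 0.12], 255],
    [[0.022, -0.032, 0], [0, 0, 0.12], 255],
    [[0.022, -0.032, 0], [0, 0, 0.12], 255],
    [[0.022, -0.032, 0], [0, 0, 0.12], 255],
    [[0.022, -0.032, 0], [0, 0, 0.12], 255],
    [[0.022, -0.032, 0], [0, 0, 0.12], 255],
    [[0.022, -0.032, 0], [0, 0, 0], 255],
    [[0.022, -0.032, 0], [0, 0, 0], 255],
    [[0.022, -0.032, 0], [0, 0, 0], 255],
    [[0.022, -0.032, 0], [0, 0, 0], 255],
    [[0, 0, 0], [0, 0, 0], 255],
  ],
  newtons=50,
)

```text
time: 1.25
tool_pos: [0.4375, 0.1555, 0.2013]
tool_rot: [-3.14, 0.0, -2.849]
contact_force: [0.6, 1.2, -0.1]
opening: 0.0083
```

```bash
python3 - <<'E'
from h import *
st(); snap('wrist','w1')
d=load('top0')
print(onz(d,[[214.6,218.3]],.215), onz(load('scene0'),[[270.5,302]],.215))
E
```

```text
{'time': 1.25, 'tool_pos': [0.4375, 0.1555, 0.2013], 'tool_rot': [-3.1404, 0.0002, -2.849], 'qpos': [0.1771, 0.2311, 1.6817, -0.0012, 1.2285, -1.6858], 'contact_force': [0.5505, 1.1555, -0.0811], 'torque': [0.1236, 0.0003, 0.033], 'opening': 0.0083}
[[0.62412635 0.21617286 0.215     ]] [[0.62259843 0.22256965 0.215     ]]
```

View pics/w1.png

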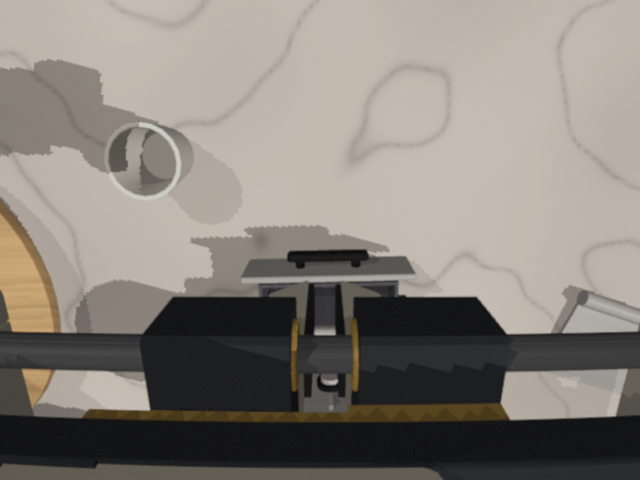

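The wrist view shows the pull bar at columns 288–368, row about 251, well aligned with the jaws. I'll cast its front edge to get a position and a yaw.

```bash
python3 - <<'E'
from h import *
d=load('w1')
im=d['pixels'].astype(int).sum(2)
# front (upper) edge of dark pull per column
c=np.arange(292,366); pts=[]
for u in c:
    v=[r for r in range(235,275) if im[r,u]<180]
    pts.append((u,min(v)-.5))
P=onz(d,pts,.047); k=np.polyfit(P[:,1],P[:,0],1); yaw=np.degrees(np.arctan(-k[0])); print('front edge mid',P.mean(0),'x axis yaw',yaw, P[[0,-1]])
P=onz(d,[(288,251),(368,251)],.047);print(P)
E
```

```text
front edge mid [0.47082839 0.16850082 0.047     ] x axis yaw 17.98152081341541 [[0.48012674 0.13917948 0.047     ]
 [0.46153947 0.19781733 0.047     ]]
[[0.4815296  0.13606616 0.047     ]
 [0.46207414 0.20066122 0.047     ]]
```

Emit:
send_rows(
  plan=[
    [[0, 0, -0.035], [0, 0, 0.005], 255],
    [[0, 0, -0.035], [0, 0, 0.005], 255],
    [[0, 0, -0.035], [0, 0, 0.005], 255],
    [[0, 0, -0.035], [0, 0, 0], 255],
    [[0, 0, -0.033], [0, 0, 0], 255],
    [[0, 0, 0], [0, 0, 0], 255],
    [[0.0095, 0.003, 0], [0, 0, 0], 255],
    [[0.0095, 0.003, 0], [0, 0, 0], 255],
    [[0.0057, 0.0018, 0], [0, 0, 0], 255],
    [[0.0057, 0.0018, 0], [0, 0, 0], 255],
    [[0.0057, 0.0018, 0], [0, 0, 0], 255],
    [[0.0057, 0.0018, 0], [0, 0, 0], 255],
    [[0.0057, 0.0018, 0], [0, 0, 0], 255],
  ],
)

```text
time: 2.6
tool_pos: [0.4829, 0.1738, 0.0286]
tool_rot: [3.141, -0.001, -2.829]
contact_force: [-2.0, -1.2, 1.5]
opening: 0.0003
```

Emit:
send_rows(
  plan=[
    [[0.0038, 0.0012, 0], [0, 0, 0], 255],
    [[0.0038, 0.0012, 0], [0, 0, 0], 255],
    [[0.0029, 0.0009, 0], [0, 0, 0], 255],
  ],
)

```text
time: 2.9
tool_pos: [0.4935, 0.1772, 0.0284]
tool_rot: [3.141, -0.0, -2.829]
contact_force: [-1.7, -0.5, 0.1]
opening: 0.0001
```

Emit:
send_rows(
  plan=[
    [[0.0019, 0.0006, 0], [0, 0, 0], 255],
    [[0.0019, 0.0006, 0], [0, 0, 0], 255],
  ],
)

```text
time: 3.1
tool_pos: [0.4971, 0.1784, 0.0284]
tool_rot: [3.141, -0.0, -2.829]
contact_force: [-1.1, 0.7, 0.1]
opening: 0.0006
```

Emit:
send_rows(
  plan=[
    [[0.0019, 0.0006, 0], [0, 0, 0], 255],
    [[0.0019, 0.0006, 0], [0, 0, 0], 255],
  ],
)

```text
time: 3.3
tool_pos: [0.5009, 0.1796, 0.0284]
tool_rot: [3.141, -0.0, -2.829]
contact_force: [-2.1, 0.2, 0.4]
opening: 0.0004
```

Emit:
send_rows(
  plan=[
    [[0.0019, 0.0006, 0], [0, 0, 0], 255],
    [[0, 0, 0], [0, 0, 0], 255],
  ],
)

```text
time: 3.5
tool_pos: [0.5034, 0.1801, 0.0285]
tool_rot: [-3.142, 0.001, -2.829]
contact_force: [-0.7, 0.7, -0.3]
opening: 0.0003
```

Emit:
send_rows(
  plan=[
    [[0.0019, 0.0006, 0], [0, 0, 0], 255],
    [[0.0019, 0.0006, 0], [0, 0, 0], 255],
  ],
)

```text
time: 3.7
tool_pos: [0.5068, 0.1812, 0.0285]
tool_rot: [3.142, -0.0, -2.829]
contact_force: [-2.3, 1.3, -0.2]
opening: -0.0
```

Emit:
send_rows(
  plan=[
    [[0.0019, 0.0006, 0], [0, 0, 0], 255],
    [[0.001, 0.0003, 0], [0, 0, 0], 255],
  ],
)

```text
time: 3.9
tool_pos: [0.5098, 0.1823, 0.0285]
tool_rot: [3.142, 0.0, -2.829]
contact_force: [-1.9, 0.2, -0.6]
opening: 0.0
```

```bash
python3 - <<'E'
from h import *
snap('wrist','w2'); snap('top','top1'); s=snap('scene','scene1')
t=cv2.imread('pics/top1.png'); s=cv2.imread('pics/scene1.png')
cv2.imwrite('pics/c5.png',np.hstack([cv2.resize(a,(400,400),interpolation=cv2.INTER_CUBIC) for a in (t[180:300,170:290],s[270:370,230:330])]))
E
```

```text
(no output)
```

View pics/w2.png

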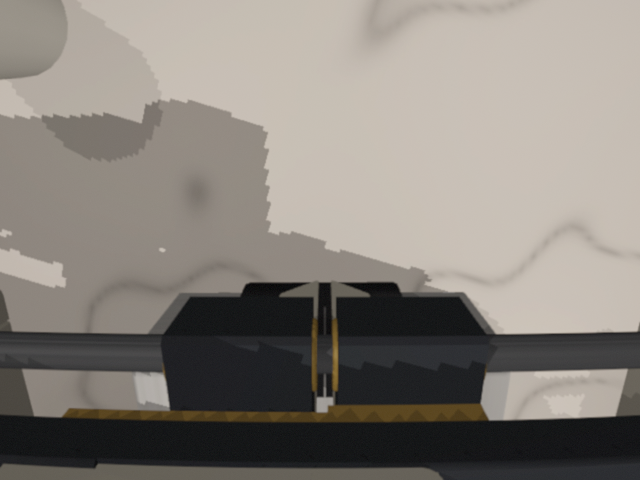

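View pics/c5.png

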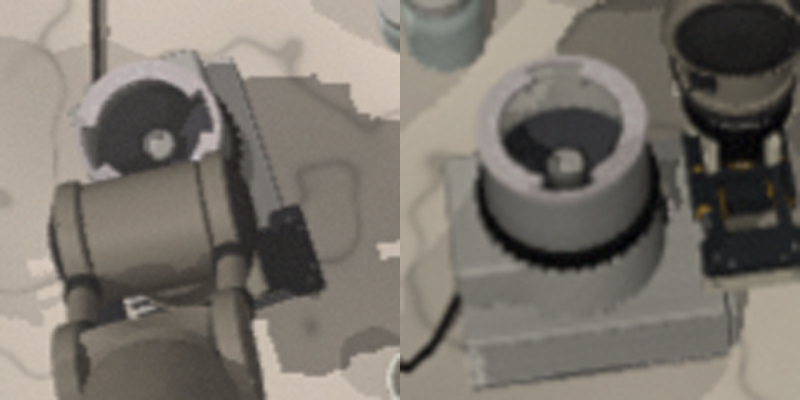

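```bash
python3 - <<'E'
from h import *
d=load('w2'); 
print(onz(d,[(243,284),(400,284),(321,284)],.047))
print(proj(d,[[.5098,.1823,.0285]]))
cv2.imwrite('pics/c6.png',cv2.resize(cv2.imread('pics/w2.png')[260:420,140:500],None,fx=2.2,fy=2.2,interpolation=cv2.INTER_CUBIC))
E
```

```text
[[0.51462878 0.14695509 0.047     ]
 [0.49420213 0.21032537 0.047     ]
 [0.50443393 0.17842913 0.047     ]]
[[325.65294461 281.03450906]]
```

View pics/c6.png

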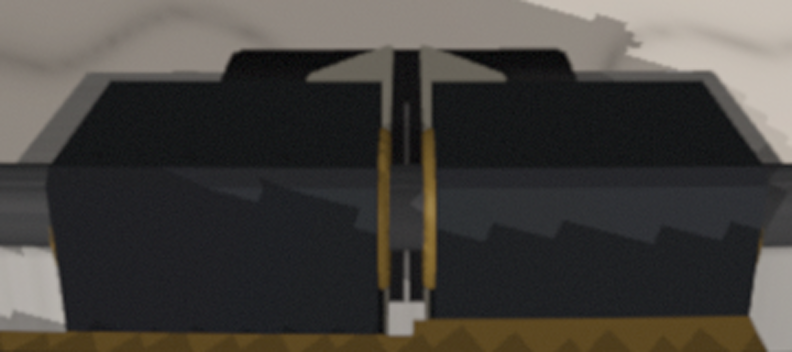

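The wrist view shows the pull's front edge at about row 284, pressed by the fingers. The force is only about 2 N, which is drawer friction, so it isn't shut yet. I'll keep pushing.

Emit:
send_rows(
  plan=[
    [[0.0019, 0.0006, 0], [0, 0, 0], 255],
    [[0.001, 0.0003, 0], [0, 0, 0], 255],
  ],
)

```text
time: 4.25
tool_pos: [0.5119, 0.1829, 0.0285]
tool_rot: [3.142, -0.002, -2.829]
contact_force: [-5.8, -2.5, 3.8]
opening: 0.0002
```

Emit:
send_rows(
  plan=[
    [[0.0019, 0.0006, 0], [0, 0, 0], 255],
    [[0.001, 0.0003, 0], [0, 0, 0], 255],
  ],
)

```text
time: 4.45
tool_pos: [0.5119, 0.1829, 0.0285]
tool_rot: [3.141, -0.008, -2.829]
contact_force: [-14.8, -6.8, 12.1]
opening: 0.0006
```

Emit:
send_rows(
  plan=[
    [[0, 0, 0], [0, 0, 0], 255],
    [[0, 0, 0], [0, 0, 0], 255],
    [[0, 0, 0], [0, 0, 0], 255],
    [[-0.019, -0.006, 0], [0, 0, 0], 255],
    [[-0.038, -0.012, 0], [0, 0, 0], 255],
    [[-0.019, -0.006, 0.035], [0, 0, 0], 150],
    [[0, 0, 0.045], [0, 0, 0], 100],
    [[0, 0, 0.045], [0, 0, 0], 0],
    [[0, 0, 0.045], [0, 0, 0], 0],
  ],
)

```text
time: 5.35
tool_pos: [0.4396, 0.16, 0.2008]
tool_rot: [-3.141, 0.002, -2.83]
contact_force: [0.9, 0.8, -0.9]
opening: 0.028
```

```bash
python3 - <<'E'
from h import *
st(); snap('wrist','w3'); d=load('w3')
im=d['pixels'].astype(int).sum(2)
pts=[]
E
```

```text
{'time': 5.35, 'tool_pos': [0.4396, 0.16, 0.2008], 'tool_rot': [-3.1415, 0.0019, -2.8296], 'qpos': [0.1849, 0.2368, 1.6752, 0.0001, 1.2276, -1.698], 'contact_force': [0.8562, 0.8034, -0.928], 'torque': [0.0836, -0.0374, -0.0308], 'opening': 0.028}
```

View pics/w3.png

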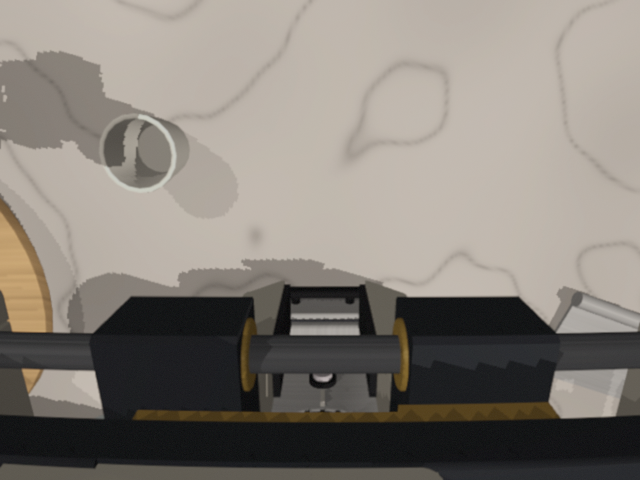

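Emit:
send_rows(
  plan=[
    [[0.0175, -0.035, 0.002], [0, 0, -0.025], 0],
    [[0.0175, -0.035, 0.002], [0, 0, -0.025], 0],
    [[0.0175, -0.035, 0.002], [0, 0, -0.025], 0],
    [[0.0175, -0.035, 0.002], [0, 0, -0.025], 0],
    [[0.0175, -0.035, 0.002], [0, 0, -0.025], 0],
    [[0.0175, -0.035, 0.002], [0, 0, -0.025], 0],
    [[0.0175, -0.035, 0.002], [0, 0, 0], 0],
    [[0.0175, -0.035, 0.002], [0, 0, 0], 0],
    [[0.0175, -0.035, 0.002], [0, 0, 0], 0],
    [[0.0175, -0.035, 0.002], [0, 0, 0], 0],
    [[0.0175, -0.035, 0.002], [0, 0, 0], 0],
    [[0.0175, -0.035, 0.002], [0, 0, 0], 0],
    [[0, 0, 0], [0, 0, 0], 0],
  ],
)

```text
time: 6.7
tool_pos: [0.6503, -0.265, 0.2204]
tool_rot: [-3.14, -0.0, -2.984]
contact_force: [-0.5, 0.4, -0.4]
opening: 0.0922
```

```bash
python3 - <<'E'
from h import *
st(); snap('wrist','w4'); snap('top','top2')
t=cv2.imread('pics/top2.png')
cv2.imwrite('pics/c7.png',cv2.resize(t[180:300,170:290],None,fx=5,fy=5,interpolation=cv2.INTER_CUBIC))
E
```

```text
{'time': 6.7, 'tool_pos': [0.6503, -0.265, 0.2204], 'tool_rot': [-3.1402, -0.0001, -2.9837], 'qpos': [-0.4954, 0.6819, 0.904, -0.0012, 1.555, -2.2241], 'contact_force': [-0.4609, 0.4084, -0.4306], 'torque': [0.0782, 0.0125, -0.0321], 'opening': 0.0922}
```

View pics/w4.png

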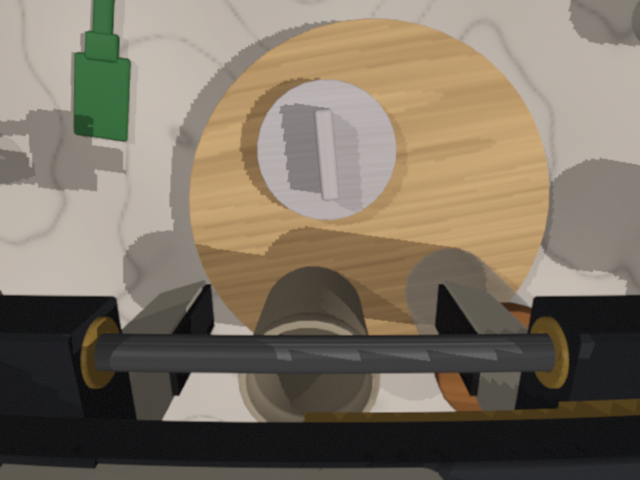

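View pics/c7.png

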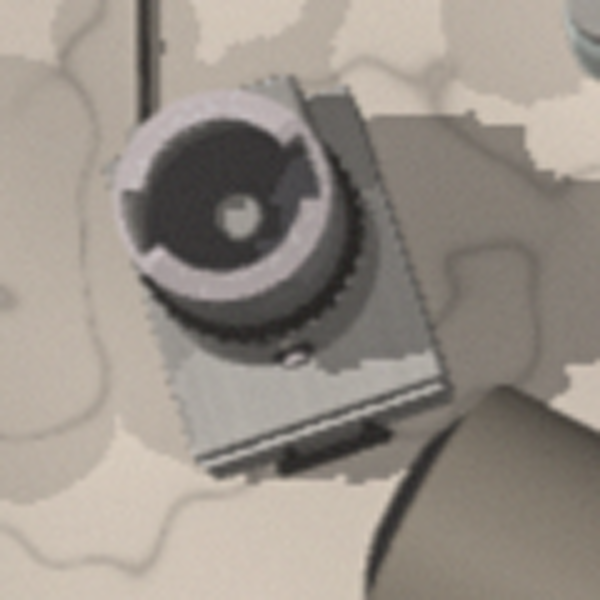

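The top view shows the drawer plate flush with the plinth. The wrist view shows the whole lid, with the disc at about (327,150) and the bar top from (323,110) to (330,199). I'll measure both.

```bash
cat > lid.py <<'E'
from m import *
def lid(f,box,zp,zb,thr=None):
    d=load(f); m,uv,P=hull(d,box,zp); print('plate',robcirc(P))
    x0,y0,x1,y1=box; im=d['pixels'][y0:y1,x0:x1].astype(int)
    return d,im
if __name__=='__main__':
    d,im=lid('w4',(245,70,410,230),.0485,.0785)
    print(im[80,60:110].sum(1), im[110,60:110].sum(1))
E
python3 lid.py; python3 -c "
import cv2
cv2.imwrite('pics/c8.png',cv2.resize(cv2.imread('pics/w4.png')[95:215,270:390],None,fx=5,fy=5,interpolation=cv2.INTER_CUBIC))"
```

```text
plate (array([ 0.60647547, -0.27142424]), np.float64(0.05742081169464241), np.float64(0.0001388262722359777), 53)
[373 374 373 372 373 368 371 370 370 373 368 361 353 415 475 514 535 535
 532 531 530 530 536 536 539 540 538 529 515 493 464 474 483 483 480 482
 480 482 482 479 483 481 481 480 480 479 482 482 479 478] [377 378 373 378 376 372 373 375 373 370 372 370 373 371 364 368 429 486
 521 532 532 531 528 531 535 540 540 537 539 537 524 501 473 472 479 483
 479 481 481 482 482 481 484 482 484 484 484 484 481 484]
```

View pics/c8.png

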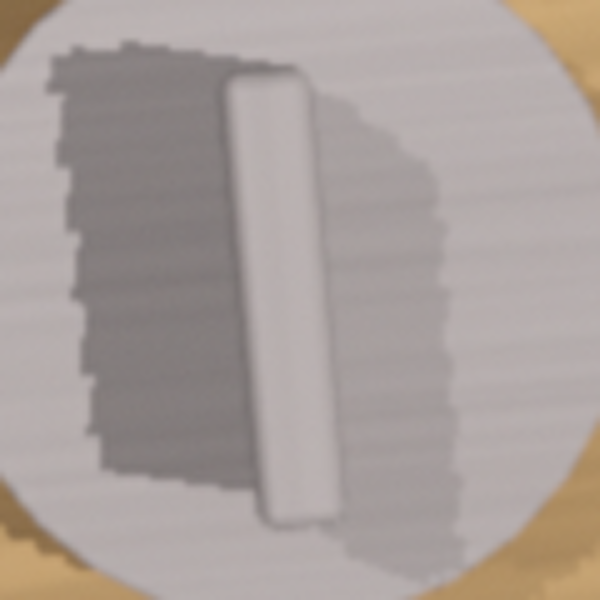

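```bash
python3 - <<'E'
from h import *
d=load('w4'); im=d['pixels'].astype(int).sum(2)
pl=[];pr=[]
for v in range(118,192):
    row=im[v,300:350]; c=np.where(row>505)[0]
    # contiguous run containing expected centre
    u0=int(323.5+(v-112)*.085)-300
    a=u0
    while row[a-1]>500:a-=1
    b=u0
    while row[b+1]>500:b+=1
    pl.append((300+a-.5,v));pr.append((300+b+.5,v))
L=onz(d,pl,.0785);R=onz(d,pr,.0785)
for P in(L,R):
    k=np.polyfit(P[:,0],P[:,1],1); r=P[:,1]-np.polyval(k,P[:,0]); print(np.degrees(np.arctan(k[0])),'y at x=.6065',np.polyval(k,.6065),r.std())
print(onz(d,[(270+268/5,95+75/5),(270+305/5,95+522/5)],.0785).mean(0))
E
```

```text
14.329426370739508 y at x=.6065 -0.2761451678369955 0.00022684037201516047
14.376280602260096 y at x=.6065 -0.2651832754330349 0.00024699785348758296
[ 0.60662004 -0.27035771  0.0785    ]
```

Emit:
send_rows(
  plan=[
    [[-0.022, -0.003, 0], [0, 0, 0.047], 0],
    [[-0.022, -0.003, 0], [0, 0, 0.046], 0],
    [[0, 0, -0.033], [0, 0, 0], 0],
    [[0, 0, -0.033], [0, 0, 0], 0],
    [[0, 0, -0.033], [0, 0, 0], 0],
    [[0, 0, -0.033], [0, 0, 0], 0],
    [[0, 0, -0.02], [0, 0, 0], 0],
    [[0, 0, -0.014], [0, 0, 0], 0],
    [[0, 0, 0], [0, 0, 0], 0],
  ],
)

```text
time: 7.7
tool_pos: [0.6045, -0.2645, 0.055]
tool_rot: [3.139, -0.002, -2.885]
contact_force: [-0.2, 0.4, -0.4]
opening: 0.0918
```

```bash
python3 - <<'E'
from h import *
st(); snap('wrist','w5')
E
```

```text
{'time': 7.7, 'tool_pos': [0.6045, -0.2645, 0.055], 'tool_rot': [3.1393, -0.0021, -2.8853], 'qpos': [-0.5286, 0.7198, 1.2954, 0.0002, 1.1295, -2.3557], 'contact_force': [-0.1943, 0.428, -0.3841], 'torque': [0.0598, 0.0111, -0.0224], 'opening': 0.0918}
```

View pics/w5.png

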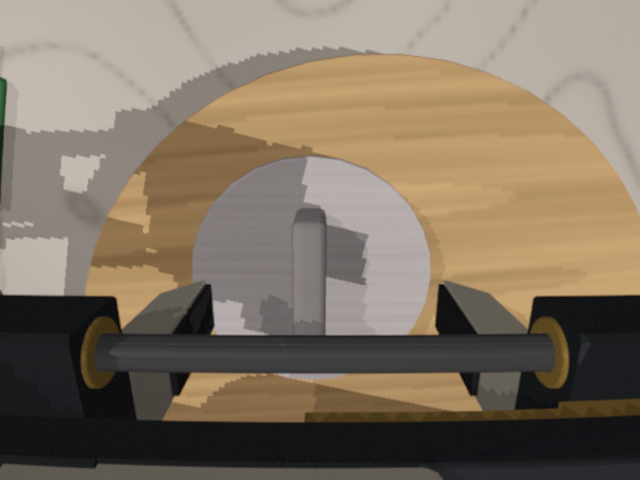

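The bar is vertical in the picture and therefore aligned, but it sits about 6 mm left of centre at column 309, matching the TCP offset. I'll correct that and close.

Emit:
send_rows(
  plan=[
    [[0.002, -0.0065, -0.003], [0, 0, -0.003], 0],
    [[0, 0, 0], [0, 0, 0], 0],
    [[0, 0, 0], [0, 0, 0], 140],
    [[0, 0, 0], [0, 0, 0], 200],
  ],
  newtons=30,
)

```text
time: 8.15
tool_pos: [0.6076, -0.2727, 0.0541]
tool_rot: [-3.141, 0.001, -2.89]
contact_force: [-0.6, 0.4, -0.0]
opening: 0.0803
```

Emit:
send_rows(
  plan=[
    [[0, 0, 0], [0, 0, 0], 255],
    [[0, 0, 0], [0, 0, 0], 255],
    [[0, 0, 0], [0, 0, 0], 255],
    [[0, 0, 0], [0, 0, 0], 255],
    [[0, 0, 0], [0, 0, 0], 255],
    [[0, 0, 0], [0, 0, 0], 255],
  ],
  newtons=55,
)

```text
time: 8.75
tool_pos: [0.6074, -0.2725, 0.0535]
tool_rot: [3.141, -0.0, -2.889]
contact_force: [0.6, -0.1, -0.6]
opening: 0.0324
```

Emit:
send_rows(
  plan=[
    [[0, 0.001, -0.002], [0, 0, 0], 255],
    [[0, 0, 0], [0, 0, 0], 255],
    [[0, 0, 0], [0, 0, 0], 255],
    [[0, 0, 0], [0, 0, 0], 255],
    [[0, 0, 0], [0, 0, 0], 255],
    [[0, 0, 0], [0, 0, 0], 255],
  ],
  newtons=55,
)

```text
time: 9.35
tool_pos: [0.6073, -0.2715, 0.0513]
tool_rot: [3.141, -0.0, -2.889]
contact_force: [0.4, -0.5, -1.5]
opening: 0.0113
```

Emit:
send_rows(
  plan=[
    [[0, 0, 0], [0, 0, 0], 255],
    [[0, 0, 0], [0, 0, 0], 255],
  ],
)

```text
time: 9.55
tool_pos: [0.6074, -0.2715, 0.0515]
tool_rot: [3.141, -0.0, -2.889]
contact_force: [-0.5, -0.7, -1.7]
opening: 0.0116
```

```bash
python3 - <<'E'
from h import *
st(); snap('wrist','w6')
E
```

```text
{'time': 9.55, 'tool_pos': [0.6074, -0.2715, 0.0515], 'tool_rot': [3.1414, -0.0001, -2.8894], 'qpos': [-0.5355, 0.7313, 1.2832, 0.0, 1.1273, -2.3585], 'contact_force': [-0.483, -0.7325, -1.6637], 'torque': [0.0096, 0.0391, 0.0416], 'opening': 0.0116}
```

View pics/w6.png

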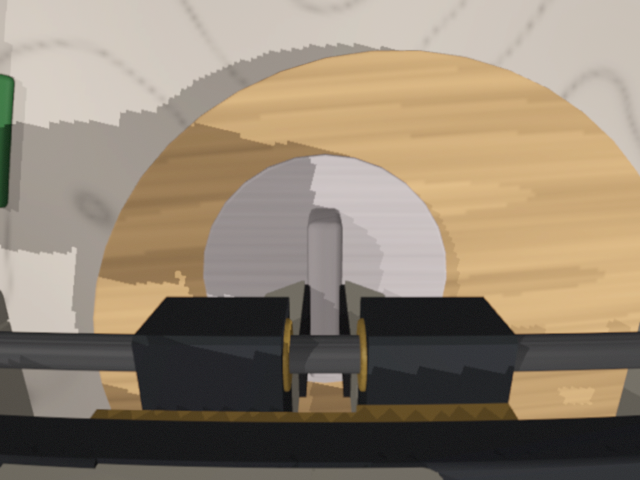

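The lid is gripped, with the bar at column 325 between the pads. I'll measure the lid centre relative to the TCP while it still stands at a known height.

```bash
cat > arc.py <<'E'
from m import *
from scipy.optimize import least_squares
def arc(f,box,z,thr):
    d=load(f); x0,y0,x1,y1=box
    im=cv2.GaussianBlur(d['pixels'],(3,3),0).astype(int)[y0:y1,x0:x1]
    m=thr(im).astype(np.uint8)
    n,l,s,_=cv2.connectedComponentsWithStats(m,connectivity=4); m=(l==1+s[1:,4].argmax())
    pts=[]
    for c in range(m.shape[1]):
        r=np.where(m[:,c])[0]
        if len(r) and r[0]>0: pts.append((x0+c,y0+r[0]-.5))
    P=onz(d,pts,z)
    return d,np.array(pts),P
def fixr(P,r,c0):
    s=least_squares(lambda c:np.hypot(P[:,0]-c[0],P[:,1]-c[1])-r,c0,loss='soft_l1',f_scale=.0005)
    return s.x,np.abs(s.fun).mean()
E
python3 - <<'E'
from arc import *
d,pts,P=arc('w6',(195,140,455,270),.0485,lambda im:(im[...,0]-im[...,2]<35))
print(len(pts),pts[::25].tolist())
c,e=fixr(P,.058,(.607,-.271)); print('lid centre',c,e)
s=np.array([.6074,-.2715]); yaw=-2.8894; v=c-s
print('in tool frame x,yawleft:',v@[np.cos(yaw),np.sin(yaw)],v@[-np.sin(yaw),np.cos(yaw)])
E
```

```text
242 [[204.0, 250.5], [229.0, 197.5], [254.0, 175.5], [279.0, 162.5], [304.0, 155.5], [329.0, 153.5], [354.0, 157.5], [379.0, 166.5], [404.0, 182.5], [429.0, 211.5]]
lid centre [ 0.60715597 -0.27226146] 0.00016009303678023423
in tool frame x,yawleft: 0.0004263174105716989 0.0006764777379721421
```

Emit:
send_rows(
  plan=[
    [[0, 0, 0.01], [0, 0, 0], 255],
    [[0, 0, 0.02], [0, 0, 0], 255],
    [[0, 0, 0.038], [0, 0, 0], 255],
    [[0, 0, 0.038], [0, 0, 0], 255],
    [[0, 0, 0.038], [0, 0, 0], 255],
    [[0, 0, 0.038], [0, 0, 0], 255],
    [[0, 0, 0.038], [0, 0, 0], 255],
    [[0, 0, 0.038], [0, 0, 0], 255],
  ],
)

```text
time: 10.4
tool_pos: [0.607, -0.2713, 0.3123]
tool_rot: [-3.141, 0.001, -2.889]
contact_force: [0.1, -0.5, -2.2]
opening: 0.0117
```

Emit:
send_rows(
  plan=[
    [[-0.0055, 0.027, 0], [0, 0, -0.11], 255],
    [[-0.0055, 0.027, 0], [0, 0, -0.11], 255],
    [[-0.0055, 0.027, 0], [0, 0, -0.11], 255],
    [[-0.0055, 0.027, 0], [0, 0, -0.11], 255],
    [[-0.0055, 0.027, 0], [0, 0, -0.11], 255],
    [[-0.0055, 0.027, 0], [0, 0, -0.11], 255],
    [[-0.0055, 0.027, 0], [0, 0, -0.11], 255],
    [[-0.0055, 0.027, 0], [0, 0, -0.11], 255],
    [[-0.0055, 0.027, 0], [0, 0, -0.11], 255],
    [[-0.0055, 0.027, 0], [0, 0, -0.11], 255],
    [[-0.0055, 0.027, 0], [0, 0, -0.11], 255],
    [[-0.0055, 0.027, 0], [0, 0, -0.11], 255],
    [[-0.0055, 0.027, 0], [0, 0, -0.11], 255],
    [[-0.0055, 0.028, 0], [0, 0, -0.088], 255],
    [[0, 0, 0], [0, 0, 0], 255],
    [[0, 0, 0], [0, 0, 0], 255],
  ],
)

```text
time: 12.0
tool_pos: [0.5302, 0.1078, 0.3103]
tool_rot: [3.141, 0.001, 1.878]
contact_force: [-0.1, -0.0, -2.2]
opening: 0.0113
```

```bash
python3 - <<'E'
from h import *
st(); snap('wrist','w7')
E
```

```text
{'time': 12.0, 'tool_pos': [0.5302, 0.1078, 0.3103], 'tool_rot': [3.1405, 0.0007, 1.8783], 'qpos': [0.0592, 0.3137, 1.2683, -0.0004, 1.5583, -0.2482], 'contact_force': [-0.1078, -0.0103, -2.2065], 'torque': [-0.0729, 0.0096, 0.0523], 'opening': 0.0113}
```

View pics/w7.png

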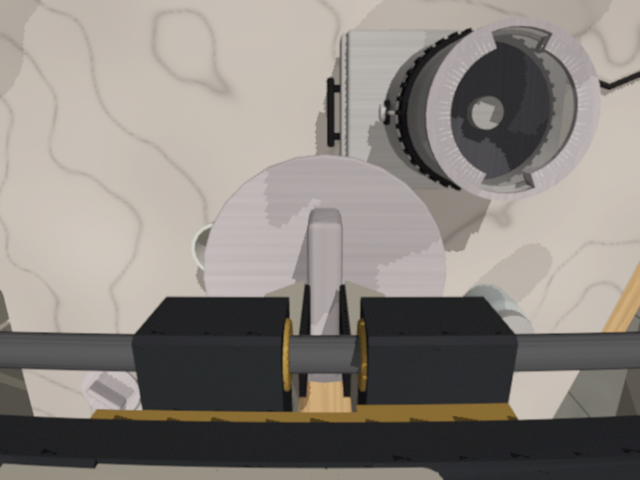

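The wrist view shows the full hopper, with the rim centred near (514,108) and notches near (545,38) and (528,182). Zooming in.

```bash
python3 - <<'E'
import cv2
a=cv2.imread('pics/w7.png')[5:215,320:620]
cv2.imwrite('pics/c9.png',cv2.resize(a,None,fx=2.66,fy=2.66,interpolation=cv2.INTER_CUBIC))
b=cv2.GaussianBlur(a,(3,3),0)[:,:,::-1]
for r in (100,): print([b[r,c].tolist() for c in range(80,300,6)])
E
```

```text
[[15, 15, 15], [26, 26, 26], [68, 67, 65], [76, 75, 75], [76, 75, 74], [173, 165, 165], [172, 165, 164], [172, 164, 164], [172, 165, 163], [45, 45, 47], [47, 46, 49], [47, 46, 48], [79, 77, 75], [154, 150, 145], [163, 159, 154], [145, 141, 137], [108, 105, 102], [82, 80, 78], [46, 45, 47], [46, 45, 48], [51, 50, 52], [58, 56, 59], [57, 56, 59], [56, 55, 58], [55, 55, 57], [68, 66, 66], [122, 118, 115], [124, 120, 116], [138, 132, 126], [102, 97, 94], [186, 180, 180], [184, 177, 177], [183, 175, 175], [189, 181, 180], [199, 190, 181], [200, 190, 181], [200, 190, 181]]
```

View pics/c9.png

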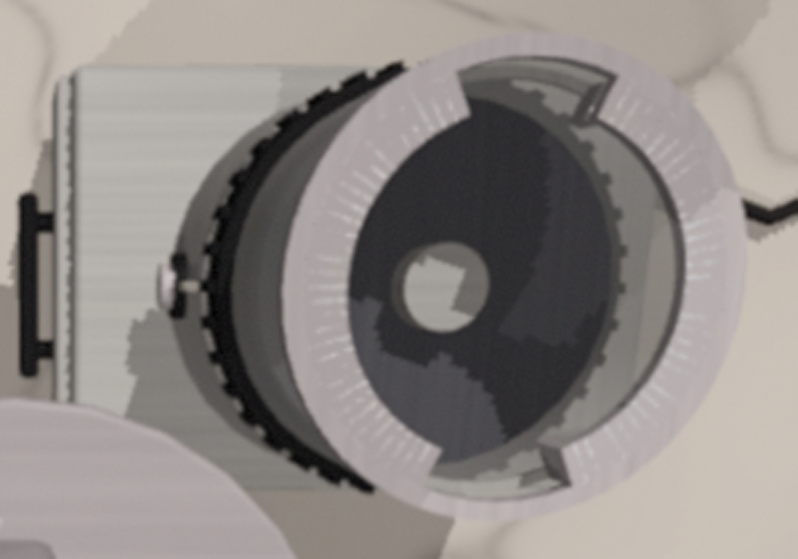

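```bash
cat > hop.py <<'E'
from arc import *
def hop(f,box,out):
    d=load(f); x0,y0,x1,y1=box
    im=cv2.GaussianBlur(d['pixels'],(3,3),0).astype(int)[y0:y1,x0:x1]
    m=((im[...,1]-im[...,2]<=4)&(im[...,0]-im[...,1]>=4)&(im[...,0]>140)).astype(np.uint8)
    n,l,s,_=cv2.connectedComponentsWithStats(m,connectivity=4); i=1+s[1:,4].argmax(); m=(l==i).astype(np.uint8)
    c=max(cv2.findContours(m,cv2.RETR_EXTERNAL,cv2.CHAIN_APPROX_NONE)[0],key=len)
    h=cv2.convexHull(c).reshape(-1,2).astype(float)
    # dense: contour points near hull
    c=c.reshape(-1,2).astype(float); dist=np.array([abs(cv2.pointPolygonTest(h.astype(np.float32).reshape(-1,1,2),(float(p[0]),float(p[1])),True)) for p in c]); c=c[dist<1.2]
    ctr=c.mean(0); c=c+0.5*(c-ctr)/np.linalg.norm(c-ctr,axis=1,keepdims=True)
    uv=c+[x0,y0]; P=onz(d,uv,.215)
    print('free',robcirc(P)); cc,e=fixr(P,.0575,P.mean(0)[:2]); print('fix r',cc,e)
    v=cv2.resize(cv2.cvtColor(d['pixels'],cv2.COLOR_RGB2BGR)[y0:y1,x0:x1],None,fx=3,fy=3)
    for p in c: cv2.circle(v,tuple(int(q) for q in (p+.5)*3),1,(0,0,255),-1)
    cv2.imwrite(f'pics/{out}.png',v)
    return d,cc
if __name__=='__main__':
    d,c=hop('w7',(415,10,610,210),'o7')
    cr=lambda L:onz(d,[((x+.5)/2.66-.5+320,(y+.5)/2.66-.5+5) for x,y in L],.215)[:,:2]
    U=cr([(470,115),(460,72),(600,118),(615,75)]); Lw=cr([(438,450),(427,490),(548,445),(570,485)])
    for n,Q in(('U',U),('L',Lw)):
        v=Q-c; print(n,np.degrees(np.arctan2(v[:,1],v[:,0])).round(1),np.hypot(*v.T).round(4))
    # plinth front top edge
    P=onz(d,[((75+.5)/2.66+319.5,(75+.5)/2.66+4.5),((75+.5)/2.66+319.5,(400+.5)/2.66+4.5)],.072); v=P[0]-P[1]; print('edge dir',np.degrees(np.arctan2(v[1],v[0])),P)
E
python3 hop.py
```

```text
free (array([0.62389942, 0.21737439]), np.float64(0.057645063154106), np.float64(0.0002462727596862707), 505)
fix r [0.6238948  0.21739546] 0.00022973271950276966
U [129.3 128.8  85.5  86.9] [0.042  0.0519 0.0423 0.0522]
L [-94.2 -91.9 -54.6 -50.6] [0.0428 0.053  0.0402 0.0521]
edge dir 108.36067794607145 [[0.50648783 0.25426256 0.072     ]
 [0.54188842 0.1476001  0.072     ]]
```

View pics/o7.png

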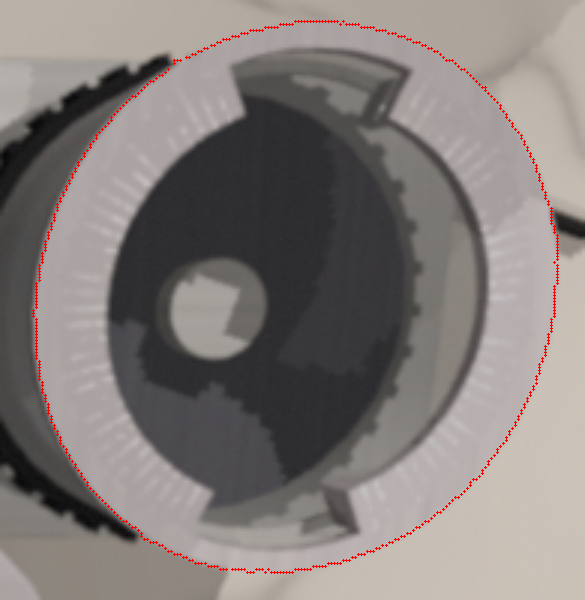

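```bash
python3 - <<'E'
from arc import *
d,pts,P=arc('w7',(206,140,444,262),.3073,lambda im:(im[...,0]-im[...,2]<12)&(im[...,1]-im[...,2]<5))
print(len(pts),pts[::25].tolist())
c,e=fixr(P,.058,(.53,.108)); print('lid centre',c,e, 'minus tcp',c-[.5302,.1078])
E
```

```text
169 [[206.0, 240.5], [231.0, 196.5], [256.0, 175.5], [281.0, 162.5], [306.0, 156.5], [331.0, 153.5], [361.0, 153.5]]
lid centre [0.53114862 0.10827535] 0.001207614414966823 minus tcp [0.00094862 0.00047535]
```

Emit:
send_rows(
  plan=[
    [[0.0234, 0.0273, 0], [0, 0, 0.007], 255],
    [[0.0234, 0.0273, 0], [0, 0, 0], 255],
    [[0.0234, 0.0273, 0], [0, 0, 0], 255],
    [[0.0234, 0.0273, 0], [0, 0, 0], 255],
    [[0, 0, -0.02], [0, 0, 0], 255],
    [[0, 0, -0.02], [0, 0, 0], 255],
    [[0, 0, -0.02], [0, 0, 0], 255],
    [[0, 0, 0], [0, 0, 0], 255],
    [[0, 0, 0], [0, 0, 0], 255],
  ],
)

```text
time: 12.95
tool_pos: [0.6244, 0.2157, 0.25]
tool_rot: [-3.142, 0.0, 1.882]
contact_force: [-0.3, -0.3, -1.9]
opening: 0.0115
```

```bash
python3 - <<'E'
from h import *
st(); snap('wrist','w8'); snap('top','top3'); snap('scene','scene3')
t=cv2.imread('pics/top3.png'); s=cv2.imread('pics/scene3.png')
cv2.imwrite('pics/c10.png',np.hstack([cv2.resize(a,(400,400),interpolation=cv2.INTER_CUBIC) for a in (t[170:290,160:280],s[250:350,220:320])]))
E
```

```text
{'time': 12.95, 'tool_pos': [0.6244, 0.2157, 0.25], 'tool_rot': [-3.1415, 0.0002, 1.882], 'qpos': [0.2168, 0.5801, 1.0079, -0.0002, 1.5537, -0.0943], 'contact_force': [-0.2828, -0.3431, -1.9214], 'torque': [-0.0255, 0.0208, 0.0223], 'opening': 0.0115}
```

View pics/w8.png

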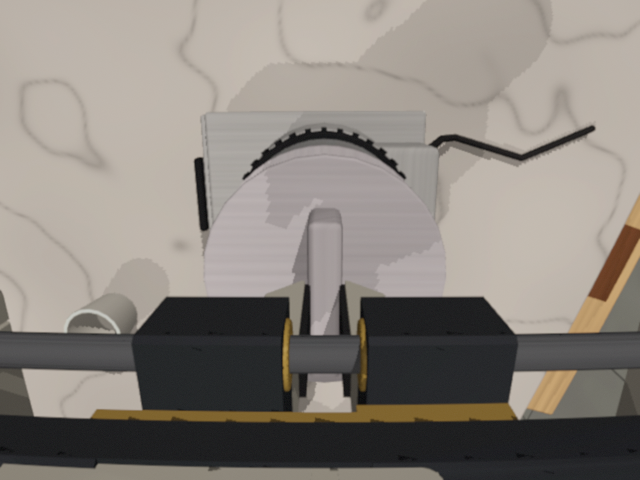

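View pics/c10.png

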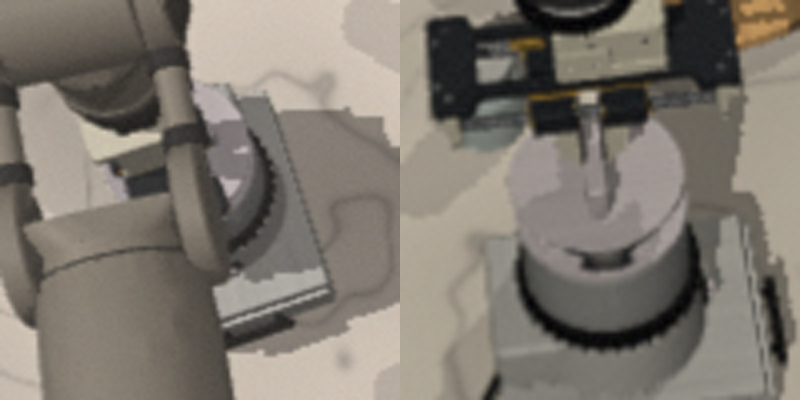

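The views show the lid hovering over the rim, with the plinth edges square to the image so the yaw is good, and the bar pointing at the notches. I'll lower it slowly.

Emit:
send_rows(
  plan=[
    [[-0.0005, 0.0015, -0.004], [0, 0, 0.002], 255],
    [[0, 0, -0.004], [0, 0, 0], 255],
    [[0, 0, -0.004], [0, 0, 0], 255],
    [[0, 0, -0.003], [0, 0, 0], 255],
    [[0, 0, 0], [0, 0, 0], 255],
  ],
)

```text
time: 13.6
tool_pos: [0.6232, 0.2182, 0.2338]
tool_rot: [-3.14, -0.0, 1.885]
contact_force: [-0.3, -0.2, -2.6]
opening: 0.0116
```

Emit:
send_rows(
  plan=[
    [[0, 0, -0.003], [0, 0, 0], 255],
    [[0, 0, -0.003], [0, 0, 0], 255],
    [[0, 0, -0.002], [0, 0, 0], 255],
  ],
)

```text
time: 13.9
tool_pos: [0.6234, 0.2182, 0.2262]
tool_rot: [-3.141, 0.0, 1.885]
contact_force: [0.6, 0.1, -2.3]
opening: 0.0117
```

No contact, and the underside is already about 10 mm below the rim, so the lugs are through. Next I'll seat it.

Emit:
send_rows(
  plan=[
    [[0, 0, -0.0015], [0, 0, 0], 255],
    [[0, 0, -0.001], [0, 0, 0], 255],
    [[0, 0, 0], [0, 0, 0], 255],
  ],
)

```text
time: 14.2
tool_pos: [0.6234, 0.2182, 0.2239]
tool_rot: [-3.141, -0.0, 1.885]
contact_force: [0.3, 0.2, -1.8]
opening: 0.0115
```

Emit:
send_rows(
  plan=[
    [[0, 0, -0.001], [0, 0, 0], 255],
    [[0, 0, 0], [0, 0, 0], 255],
  ],
)

```text
time: 14.4
tool_pos: [0.6235, 0.2182, 0.223]
tool_rot: [-3.142, -0.0, 1.885]
contact_force: [0.3, -0.5, -2.3]
opening: 0.0118
```

Emit:
send_rows(
  plan=[
    [[0, 0, -0.0007], [0, 0, 0], 255],
    [[0, 0, 0], [0, 0, 0], 255],
  ],
)

```text
time: 14.6
tool_pos: [0.6236, 0.2182, 0.2227]
tool_rot: [3.141, 0.0, 1.885]
contact_force: [-0.7, -0.8, -0.2]
opening: 0.0114
```

Emit:
send_rows(
  plan=[
    [[0, 0, -0.0007], [0, 0, 0], 255],
    [[0, 0, 0], [0, 0, 0], 255],
  ],
)

```text
time: 14.8
tool_pos: [0.6236, 0.2182, 0.2226]
tool_rot: [3.14, 0.0, 1.885]
contact_force: [-2.1, -0.1, 4.5]
opening: 0.0119
```

It's seated at TCP z = 0.2226, as predicted, with light downward force. Now I'll twist clockwise in checked stages.

Emit:
send_rows(
  plan=[
    [[0, 0, 0.0002], [0, 0, -0.04], 255],
    [[0, 0, 0], [0, 0, -0.05], 255],
    [[0, 0, 0], [0, 0, -0.05], 255],
    [[0, 0, 0], [0, 0, -0.05], 255],
    [[0, 0, 0], [0, 0, 0], 255],
  ],
)

```text
time: 15.3
tool_pos: [0.6236, 0.2184, 0.2226]
tool_rot: [3.14, -0.0, 1.695]
contact_force: [-2.0, -0.7, 5.7]
opening: 0.0117
```

```bash
python3 - <<'E'
from h import *
st(); snap('wrist','w9')
E
```

```text
{'time': 15.3, 'tool_pos': [0.6236, 0.2184, 0.2226], 'tool_rot': [3.1403, -0.0002, 1.6949], 'qpos': [0.2209, 0.5896, 1.0641, 0.0001, 1.4866, 0.0968], 'contact_force': [-2.0294, -0.7383, 5.6746], 'torque': [-0.1039, 0.3686, 0.2461], 'opening': 0.0117}
```

View pics/w9.png

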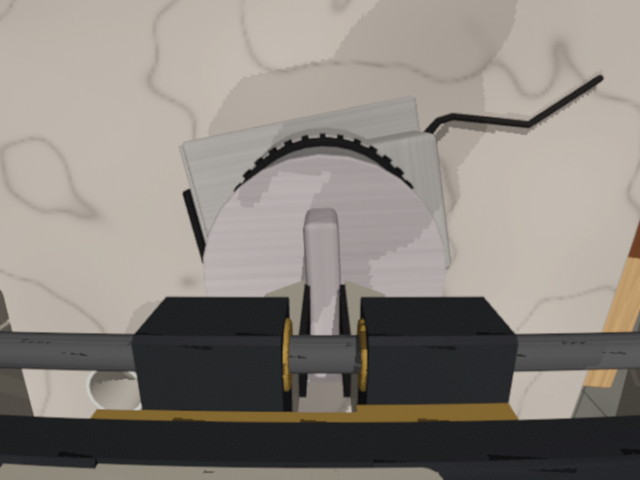

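Emit:
send_rows(
  plan=[
    [[0, 0, 0], [0, 0, -0.05], 255],
    [[0, 0, 0], [0, 0, -0.05], 255],
    [[0, 0, 0], [0, 0, -0.05], 255],
    [[0, 0, 0], [0, 0, -0.05], 255],
    [[0, 0, 0], [0, 0, -0.05], 255],
    [[0, 0, 0], [0, 0, -0.05], 255],
    [[0, 0, 0], [0, 0, 0], 255],
  ],
  newtons=60,
)

```text
time: 16.05
tool_pos: [0.6238, 0.2184, 0.2226]
tool_rot: [3.14, -0.001, 1.395]
contact_force: [-1.2, 0.6, 4.9]
opening: 0.0112
```

Emit:
send_rows(
  plan=[
    [[0, 0, 0], [0, 0, -0.05], 255],
    [[0, 0, 0], [0, 0, -0.05], 255],
    [[0, 0, 0], [0, 0, -0.05], 255],
    [[0, 0, 0], [0, 0, -0.05], 255],
    [[0, 0, 0], [0, 0, -0.05], 255],
    [[0, 0, 0], [0, 0, -0.05], 255],
    [[0, 0, 0], [0, 0, 0], 255],
    [[0, 0, 0], [0, 0, 0], 255],
  ],
)

```text
time: 16.85
tool_pos: [0.6239, 0.2183, 0.2226]
tool_rot: [3.14, -0.001, 1.097]
contact_force: [-0.3, -1.1, 5.3]
opening: 0.0115
```

```bash
python3 - <<'E'
from h import *
st(); snap('wrist','w10'); snap('scene','scene4'); snap('top','top4')
s=cv2.imread('pics/scene4.png')
cv2.imwrite('pics/c11.png',cv2.resize(s[250:370,210:350],None,fx=5,fy=5,interpolation=cv2.INTER_CUBIC))
E
```

```text
{'time': 16.85, 'tool_pos': [0.6239, 0.2183, 0.2226], 'tool_rot': [3.1401, -0.0011, 1.0967], 'qpos': [0.2208, 0.5897, 1.0639, -0.0001, 1.4862, 0.6949], 'contact_force': [-0.2972, -1.0729, 5.2678], 'torque': [-0.0649, 0.254, 0.4017], 'opening': 0.0115}
```

View pics/w10.png

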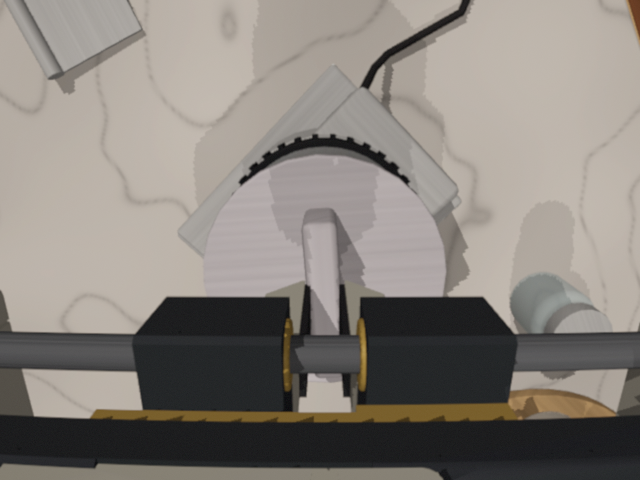

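View pics/c11.png

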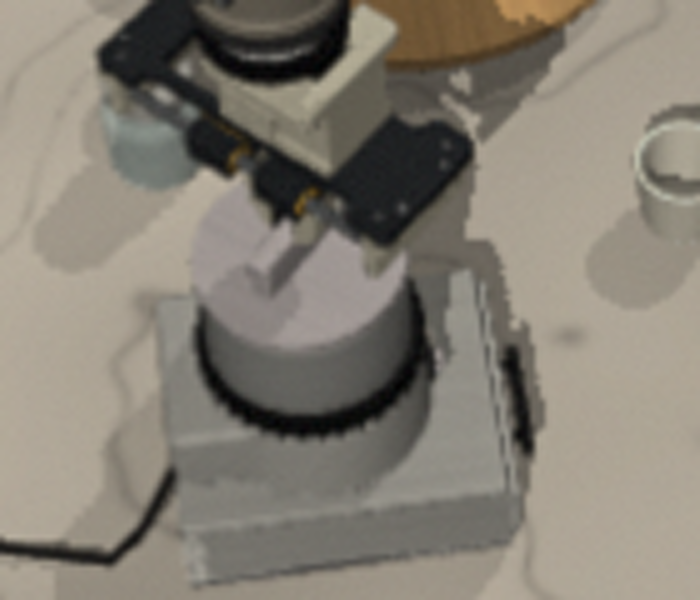

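View pics/top4.png

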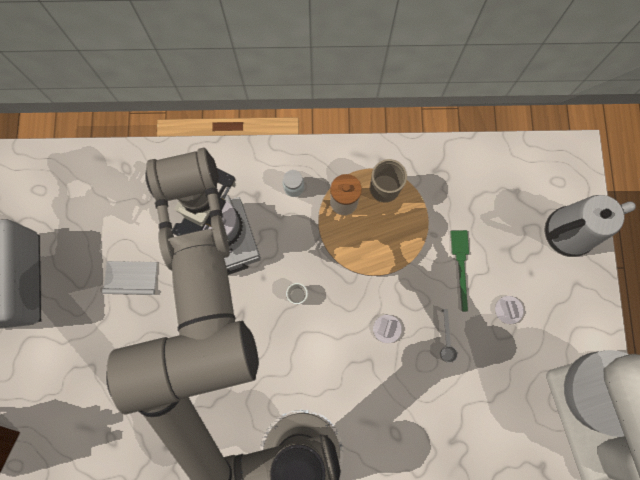

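The lid sits flush with the bar diagonal, the drawer is shut, and the bystanders look unmoved. I'll measure the actual bar angle, since it leans slightly in the fingers, along with the lid centre and how far each bystander has shifted.

```bash
python3 - <<'E'
from arc import *
d=load('w10'); im=d['pixels'].astype(int)
g=cv2.GaussianBlur(d['pixels'],(3,3),0).astype(float).sum(2)
# bar edges by strongest gradient near expected, rows 222-280
for name,u0,u1 in(('L',293,315),('R',328,350)):
    pts=[]
    for v in range(222,276,2):
        gr=np.abs(np.diff(g[v,u0:u1])); k=gr.argmax(); pts.append((u0+k+.5,v))
    P=onz(d,pts,.25); k=np.polyfit(P[:,0],P[:,1],1); r=P[:,1]-np.polyval(k,P[:,0]); 
    k=np.polyfit(P[abs(r)<2*r.std(),0],P[abs(r)<2*r.std(),1],1)
    print(name,np.degrees(np.arctan(k[0])),r.std(),pts[::6])
d,pts,P=arc('w10',(206,140,444,262),.22,lambda i:(i[...,0]-i[...,1]>=4)&(i[...,1]-i[...,2]<5)&(i[...,0]>90))
print(pts[::25].tolist()); c,e=fixr(P,.058,(.624,.218)); print('lid centre',c,e,'off',c-[.6239,.2174])
a=load('top0')['pixels'].astype(int);b=load('top4')['pixels'].astype(int)
A=cv2.cvtColor(a.astype(np.uint8),cv2.COLOR_RGB2GRAY).astype(np.float32);B=cv2.cvtColor(b.astype(np.uint8),cv2.COLOR_RGB2GRAY).astype(np.float32)
for n,(x0,y0,x1,y1) in dict(can=(325,170,365,218),crock=(366,155,412,205),scraper=(98,255,162,300),spat=(445,225,475,315),cup=(282,278,316,310),scoop=(432,305,462,365),jar=(280,165,310,200)).items():
    r=cv2.matchTemplate(B[y0-12:y1+12,x0-12:x1+12],A[y0:y1,x0:x1],cv2.TM_CCOEFF_NORMED); _,m,_,l=cv2.minMaxLoc(r); print(n,m,l[0]-12,l[1]-12)
E
```

```text
L 65.7072528096607 0.0007769854149953898 [(np.float64(302.5), 222), (np.float64(300.5), 234), (np.float64(301.5), 246), (np.float64(303.5), 258), (np.float64(304.5), 270)]
R 55.08310939765964 0.002213241039792279 [(np.float64(340.5), 222), (np.float64(347.5), 234), (np.float64(336.5), 246), (np.float64(336.5), 258), (np.float64(337.5), 270)]
[[206.0, 237.5], [231.0, 192.5], [256.0, 173.5], [281.0, 160.5], [306.0, 153.5], [331.0, 152.5], [356.0, 157.5], [381.0, 166.5], [406.0, 170.5], [431.0, 210.5]]
lid centre [0.62411518 0.2183988 ] 0.0004536974223162897 off [0.00021518 0.0009988 ]
can 0.8878505825996399 0 0
crock 0.9988511204719543 0 0
scraper 0.9617394804954529 0 0
spat 0.784610390663147 0 0
cup 0.9983499646186829 0 0
scoop 0.4632202088832855 0 0
jar 0.9985702633857727 0 0
```

The bar is at about 65.5°, or roughly 43° clockwise of insertion. The lid centre is within 1 mm, and all the bystanders match at zero pixels. I'll nudge a little toward 45° and check it doesn't creep.

Emit:
send_rows(
  plan=[
    [[0, 0, 0], [0, 0, -0.03], 255],
    [[0, 0, 0], [0, 0, 0], 255],
    [[0, 0, 0], [0, 0, 0], 255],
    [[0, 0, 0], [0, 0, 0], 255],
    [[0, 0, 0], [0, 0, 0], 255],
  ],
)

```text
time: 17.5
tool_pos: [0.6239, 0.2183, 0.2226]
tool_rot: [3.14, -0.001, 1.067]
contact_force: [-1.4, 0.2, 4.2]
opening: 0.0112
```

```bash
python3 - <<'E'
from h import *
st(); snap('wrist','w11')
E
```

```text
{'time': 17.5, 'tool_pos': [0.6239, 0.2183, 0.2226], 'tool_rot': [3.1401, -0.0012, 1.0669], 'qpos': [0.2209, 0.5897, 1.0638, -0.0001, 1.4862, 0.7248], 'contact_force': [-1.385, 0.2481, 4.2043], 'torque': [-0.102, 0.2216, 0.4289], 'opening': 0.0112}
```

Emit:
send_rows(
  plan=[
    [[0, 0, 0], [0, 0, 0], 255],
    [[0, 0, 0], [0, 0, 0], 255],
    [[0, 0, 0], [0, 0, 0], 255],
    [[0, 0, 0], [0, 0, 0], 255],
    [[0, 0, 0], [0, 0, 0], 255],
    [[0, 0, 0], [0, 0, 0], 255],
    [[0, 0, 0], [0, 0, 0], 255],
    [[0, 0, 0], [0, 0, 0], 255],
    [[0, 0, 0], [0, 0, 0], 255],
    [[0, 0, 0], [0, 0, 0], 255],
  ],
)

```text
time: 18.55
tool_pos: [0.6239, 0.2183, 0.2226]
tool_rot: [3.14, -0.001, 1.067]
contact_force: [-1.1, -0.1, 5.8]
opening: 0.0113
```

```bash
python3 - <<'E'
from h import *
st(); snap('wrist','w12')
a,b=[load(f)['pixels'][200:290,285:365] for f in('w11','w12')]
print('diff',np.abs(a.astype(int)-b).mean())
for f in('w11','w12'):
    d=load(f); g=cv2.GaussianBlur(d['pixels'],(3,3),0).astype(float).sum(2); pts=[]
    for v in range(230,278,2):
        gr=np.abs(np.diff(g[v,293:315])); pts.append((293.5+gr.argmax(),v))
    P=onz(d,pts,.25); k=np.polyfit(P[:,0],P[:,1],1); print(f,np.degrees(np.arctan(k[0])))
cv2.imwrite('pics/c12.png',cv2.resize(b[:,:,::-1],None,fx=6,fy=6,interpolation=cv2.INTER_CUBIC))
E
```

```text
{'time': 18.55, 'tool_pos': [0.6239, 0.2183, 0.2226], 'tool_rot': [3.1402, -0.0011, 1.0668], 'qpos': [0.2208, 0.5897, 1.0638, -0.0001, 1.4862, 0.7248], 'contact_force': [-1.0848, -0.1008, 5.7506], 'torque': [-0.1457, 0.2634, 0.4297], 'opening': 0.0113}
diff 0.5590277777777778
w11 63.11863675409251
w12 63.77680274464404
```

View pics/c12.png

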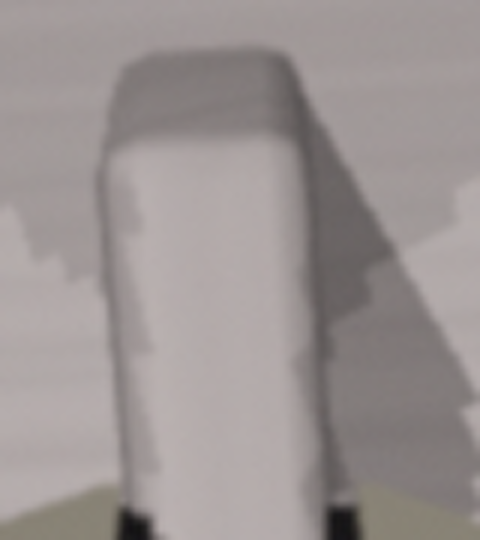

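The lid is stable: picture difference about 0.6 grey levels, torque steady at 0.43 N·m, bar at about 63.5°, which is roughly 45° clockwise. Handing in.

```bash
python3 - <<'E'
from cell import robot
print(robot.hand_in())
E
```

```text
the job is handed in; nothing more can be done
None
```

The grinder is closed up, and I handed the job in at about 18.6 s with the lid twisted halfway and still gripped. No verdict came back.

**What I did**
- **Drawer:** I pushed it to its hard stop. The force rose to about 20 N with no further travel, and the top view showed its front plate flush with the plinth.
- **Lid:** I took it by its finger bar and lowered it through the notches without contact on the way down. It touched down at the height I had predicted.
- **Twist:** I turned it about 45° clockwise and left it gripped at the 60 N setting.

**Last checks**
- **Seating:** the lid centre was within about 1 mm of the hopper axis. That was measured just before a final 0.03 rad nudge of the twist, and the tool did not shift after it. The tool was vertical to about 0.002 rad, with about 5 N of force pressing the lid down.
- **Angle:** the bar stood at about 63–64°, against an insertion direction of about 108°. It was steady for 1 s under a torque of 0.43 N·m, which is above the listed spring torque; I assume the rest is friction. The ring cannot be read, but this angle puts it near 0.68, well short of the click.
- **Other items:** none of the bystanders moved in the before-and-after comparison.

**Checks that were weak or disagreed**
- The bar sits about 2–2.5° off the fingers under the spring load.
- One edge of the bar gave a noisy angle of 55° because of shadow, so I discarded it.
- The bar angle on the turntable read about 9.5° from the top camera and 14.4° from the wrist camera. I used the wrist value, and the grasp confirmed it.
- The scoop's match score was poor (0.46, with shadows over it). It showed no shift, and by eye it had not moved.

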